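# Turn a cup blank mouth-up and clamp it

## Robot

A 6-joint arm with a two-finger parallel gripper is mounted at the origin on the work surface. World frame = base frame: x ahead of the robot, y to its left, z up, the work surface at z = 0. Lengths are in m, angles in rad, forces in N, time in s.
With the tool pointing down it reaches from about 0.25 to 0.8 m from the base axis. Payload 8.5 kg.
Tool frame: the origin (TCP) lies on the centre line of the jaws, within the pads' length; the fingertips stand 8 mm ahead of it and the grasp point (between the pads) lies 11 mm behind it; z points along the fingers, y is the line along which they close (so a half turn about z gives the same grasp; the last joint's range is limited). The gripper opens to 85 mm and grips with 20 to 120 N. Pads are 22 mm wide; open, the fingers measure 114 mm over their backs; the gripper's body (76 mm by 85 mm) begins 54 mm behind the grasp point. The pads swing forward as they close: fully open they stand 13 mm farther back than shut.
Start: joints at [1.229, 0.238, -0.013, 1.319, 0, 1.571], TCP at [0.176, 0.495, 0.239] pointing down, gripper open.
Joint ranges: [-2.66, 2.66], [-1.03, 1.9], [-1.14, 1.46], [-1.82, 2.27], [-1.45, 1.34], [-3.14, 3.14]. Speed limits (rad/s): [2.22, 2.22, 2.79, 3.14, 3.14, 3.14].

## Interface

Orientations are given as a rotation vector (axis times angle).
In Python, from station import robot gives the robot as it stands.
- The arm moves only by the tool drive_tool, never from a script. Its argument "rows" is a list of rows, each an object of numbers: "wx", "wy", "wz": the turn, a rotation vector about the tool's x, y, z scaled (see below); "tx", "ty", "tz": the shift along the tool's x, y, z scaled (see below); "claw": the opening, from 0 (shut) to 1 (fully open). A call has exactly 5 rows; each row is the pose to reach, as a shift and turn from the pose commanded when the call began, along the tool's axes at that moment; what a row does not reach only later rows make up. The controller multiplies each number of a shift by 0.15 m and each number of a turn by 90 degrees. A row lasts 1/12 s, in which the tool goes at most 41.7 mm and 7.16 degrees, less where a joint would pass 70% of its speed; a pose out of reach is approached as far as the arm can. A call with a number of a shift or a turn outside -1 to 1 is refused whole. A call with a gripper value outside its range is refused whole. The fingers move at their own pace and stop on an object; "grip_force" is the grip in N (left out, the last holds). Time passes only in rows, so rows that repeat a pose let the fingers close, or fill a call up. It gives the time, the measured TCP pose, the force, the opening and the grip force at its end, in the units of the state.
- robot.sense(): the state, without advancing time (a new reading comes with each control period).
- robot.read_camera(name): name is "side" or "top" or "wrist"; returns the picture (480x640x3 uint8, red, green, blue); there is no depth.
- robot.camera_info(name): a dict with "K" (3x3 intrinsics, pixels), "k1" (the pictures are not rectified: a ray, as slopes to the right and down, at radius r is drawn at 1 + k1 r^2 times it, then the intrinsics apply), "world_from_camera" (4x4, takes a point from camera to world coordinates); the wrist camera has in their place "T_tool_cam" (4x4, takes a point from camera to tool coordinates, whose origin is the TCP and whose axes are the flange's). Camera axes: x right, y down, z forward; pixel columns grow to the right and rows downward; lengths in m; the calibration is good to about 2 mm. A picture is of the moment at which its call begins: read the wrist's pose just before it. camera_info takes no time and is no camera call.
- robot.sign_off(): hands the job in; it is judged then, once.
The state is a dict: "time_s": time; "joints": joint angles; "joint_vel": joint speeds; "effort": joint torques, N m; "tool_pos": TCP position; "tcp_rot": TCP orientation; "wrist_force": force on the tool from outside, world axes, zero at the start; "wrist_torque": the same for the moment, N m; "opening": finger opening in m; "finger_force": force on a finger pad.
Only numpy, scipy, OpenCV 4.12 (cv2) and the standard library are available. Lean on these libraries where they do the work, as an engineer would, in place of code of your own. Each camera call takes 0.05 s, during which the arm holds its last target. There are 200 camera calls.

## Task

The eight-sided aluminium cup has been left mouth-down on the bench. Turn it over and set it down gently, mouth-up, on the bed of the slide-jaw fixture between its two jaws; then slide the jaw with the red lug up until the cup is held snugly, flat sides against both jaws. Do not disturb the hub, the bearing ring, the chip brush or the oil can.

Things in the scene. Friction and masses are not known exactly. Their poses are not given: they have to be found in the camera images.
- cup: Aluminium cup, octagonal outside, 60 mm across flats (flats 25 mm wide), 70 mm high, wall 7 mm, base 10 mm thick, red disc on its inner floor, about 0.28 kg. Origin at the centre of its open mouth; z points from mouth to closed base (up: mouth-down, down: mouth-up). x, y and their diagonals pass through the middles of flats. Starts mouth-down on the bench; lies on a flat without rolling
- cup_center (a point): middle of the cup, on its axis 35 mm from the mouth, axes as the cup's
- fixture: Grey base plate fixed to the bench, its x from -61 to 153 mm, 90 mm wide in y, top (the bed) 16 mm above the bench. Origin at bench height under the middle of the clamped cup; x points from fixed jaw to sliding jaw. Fixed steel jaw: face at x = -30 mm, body x -56 to -30 mm, 46 mm wide in y, top 28 mm above the bed. The jaws press on facing flats of the cup
- seat (a point): point on the bed (16 mm above the bench) where the middle of the cup's base stands when clamped; axes as the fixture's
- jaw (a joint): sliding jaw, m: 0 to 0.052; its face stands at fixture x = 20 mm + value, so the jaws are 50 mm + value apart; about 0.010 when snug on the cup; starts open. Jaw block 22 mm thick, 46 mm wide, top 28 mm above the bed; stiff, 3.5 N to slide, stays where left
- jaw_lug (a point): red upright lug on the sliding jaw: 16 mm thick along the fixture's x, 30 mm wide in y; this point on its middle, 12 mm below its top, 56.5 mm above the bench; 63 mm behind the jaw's face, 33 mm free between lug and jaw block, a 10 mm high foot plate below; axes as the fixture's
- hub: bystander: steel hub, disc 110 mm across with a 48 mm stub, 45 mm high; origin at its underside
- bearing_ring: bystander: dark steel ring lying flat, 90 mm across, 26 mm high; origin at its underside
- chip_brush: bystander: chip brush lying on the bench along its x, about 250 mm; origin at its underside
- oil_can: bystander: yellow can 70 mm across, 130 mm high; origin at its underside
There are look-alikes about, which are no part of the job. There is more than one size of the cup; the job needs the largest. Of the things that look like the fixture, the larger one is meant.

How it is judged:
By the outcome, as a careful person would: the job done as asked, in the order asked, and still so for the second after the job is handed in, with the robot touching nothing.
It also fails if it takes over 58 s, if anything falls off the work surface, if the arm or the gripper's body presses on something with over 40 N, if the wrist force passes 120 N, or if a joint passes its speed limit or range.

## Working session

There is one attempt and no reset: what is moved stays moved. The work goes in short steps, Python scripts to look and compute and a tool call to move; the robot and the scene stay as the last step left them, time stands still between calls to the robot, and variables do not carry over. Pictures are saved under pics/ and viewed, at most 11 in all, crops included, and the job is handed in when it is done.

Besides the shell and the picture viewer there is one more tool, called after "Emit:" by a JSON object that holds its "name" and its "arguments", one argument or row to a line. drive_tool: Moves the arm, as the interface text tells. Shifts and turns lie within -1 to 1; 1 stands for 0.15 m of shift or 90 degrees of turn. Its arguments: {"type":"object","properties":{"rows":{"type":"array"},"grip_force":{"type":"number"}},"required":["rows"]}

```bash
ls; mkdir -p pics
python3 - <<'E'
from station import robot
import cv2, numpy as np
s=robot.sense(); print(s)
for n in ("top","side","wrist"):
    print(n,robot.camera_info(n))
for n in ("top","side"):
    cv2.imwrite(f"pics/{n}0.png",robot.read_camera(n)[:,:,::-1])
E
```

```text
pics
{'time_s': 0.0, 'joints': array([ 1.22897674e+00,  2.38766107e-01, -1.42511356e-02,  1.31921327e+00,
        3.26969205e-05,  1.57080288e+00]), 'joint_vel': array([-0.00067719,  0.00055442,  0.0027336 , -0.00102267, -0.00048337,
       -0.00017568]), 'effort': array([-8.79043855e-04, -5.38775468e+01,  3.46439016e+01,  1.86982099e-02,
       -3.31555370e-07,  2.65391719e-06]), 'tool_pos': array([0.17583463, 0.49424447, 0.23868654]), 'tcp_rot': array([-5.34281884e-01, -3.09554638e+00,  2.21105857e-03]), 'wrist_force': array([ 0.29314847,  0.04761566, -0.14770366]), 'wrist_torque': array([-0.01626392, -0.02619172,  0.0183296 ]), 'finger_force': 0.0, 'opening': 0.08551783113497154}
top {'K': array([[540.06058399,   0.        , 322.22653254],
       [  0.        , 540.06058399, 236.36948278],
       [  0.        ,   0.        ,   1.        ]]), 'k1': 0.036662867857043806, 'world_from_camera': array([[-0.00639917, -0.98597885,  0.16674758,  0.29298074],
       [-0.9999665 ,  0.00545851, -0.00609891,  0.02605067],
       [ 0.0051032 , -0.16678102, -0.98598075,  1.33020297],
       [ 0.
[... 366 characters left out ...]
0.60713595, -0.68378275],
       [ 0.01209417, -0.78299065, -0.62191589,  0.76714227],
       [ 0.        ,  0.        ,  0.        ,  1.        ]])}
wrist {'K': array([[399.36259933,   0.        , 323.73073648],
       [  0.        , 399.36259933, 236.033979  ],
       [  0.        ,   0.        ,   1.        ]]), 'k1': 0.003515104672704681, 'T_tool_cam': array([[ 3.74589741e-04, -9.50136299e-01, -3.11834687e-01,
         7.97708722e-02],
       [ 9.99999927e-01,  3.79557161e-04,  4.47630677e-05,
        -2.91549524e-04],
       [ 7.58280732e-05, -3.11834681e-01,  9.50136372e-01,
        -1.33167868e-01],
       [ 0.00000000e+00,  0.00000000e+00,  0.00000000e+00,
         1.00000000e+00]])}
```

View pics/top0.png

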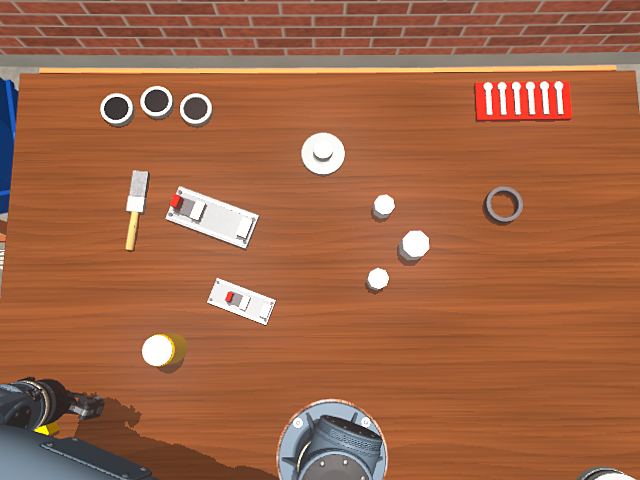

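View pics/side0.png

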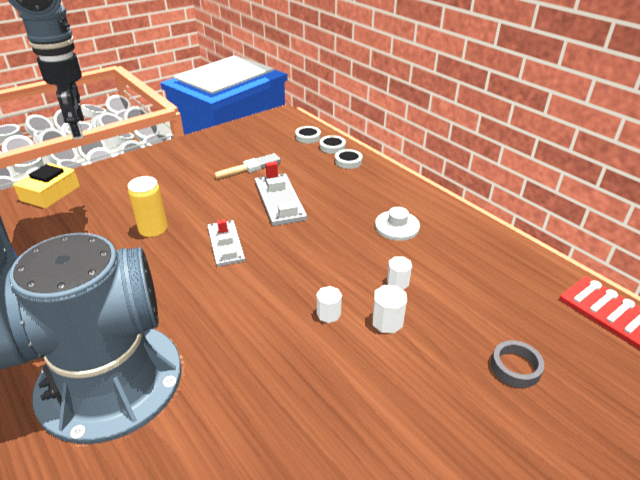

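The top picture shows the large cup at about (414,244), the big fixture centred at (212,217) with its red lug at (176,201) and its fixed jaw at (245,229). The small cups, the small fixture, hub, ring, brush and can are all clear of these. I'll enlarge both.

```bash
cat > h.py <<'E'
import numpy as np, cv2
from scipy.spatial.transform import Rotation as R
from station import robot
def cam(name, pose=None):
    c=robot.camera_info(name)
    if name=="wrist":
        T=np.eye(4); s=pose or robot.sense()
        T[:3,:3]=R.from_rotvec(s["tcp_rot"]).as_matrix(); T[:3,3]=s["tool_pos"]
        c["W"]=T@c["T_tool_cam"]
    else: c["W"]=c["world_from_camera"]
    return c
def proj(c,P):
    P=np.atleast_2d(P); q=(P-c["W"][:3,3])@c["W"][:3,:3]; s=q[:,:2]/q[:,2:]
    s=s*(1+c["k1"]*(s**2).sum(1,keepdims=True))
    return s@np.diag(np.diag(c["K"])[:2])+c["K"][:2,2]
def plane(c,uv,z):
    uv=np.atleast_2d(np.array(uv,float))
    s=cv2.undistortPoints(uv[:,None],c["K"],np.array([c["k1"],0,0,0,0.]))[:,0]
    d=np.c_[s,np.ones(len(s))]@c["W"][:3,:3].T; o=c["W"][:3,3]
    return o+d*((z-o[2])/d[:,2])[:,None]
def crop(img,u0,v0,w,h,k): return cv2.resize(img[v0:v0+h,u0:u0+w],None,fx=k,fy=k,interpolation=cv2.INTER_CUBIC)
E
python3 - <<'E'
import cv2,numpy as np
from h import crop
i=cv2.imread("pics/top0.png")
a=crop(i,160,175,105,80,6); b=crop(i,392,222,50,50,6)
o=np.zeros((480+0,630,3),np.uint8);o[:]=a
cv2.imwrite("pics/c0.png",o); cv2.imwrite("pics/c1.png",crop(i,394,224,40,40,12))
E
```

```text
(no output)
```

View pics/c0.png

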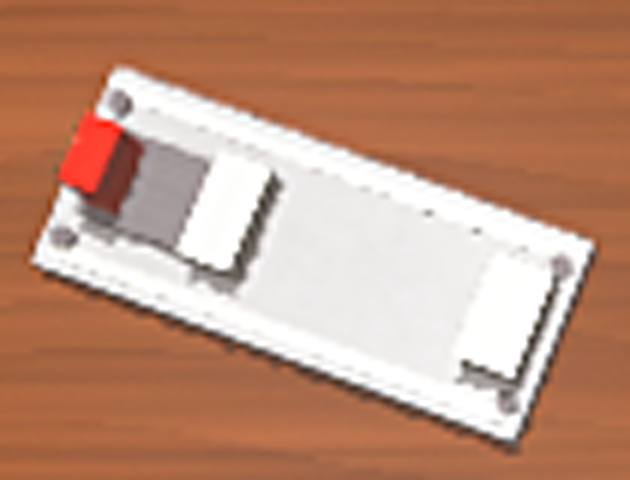

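View pics/c1.png

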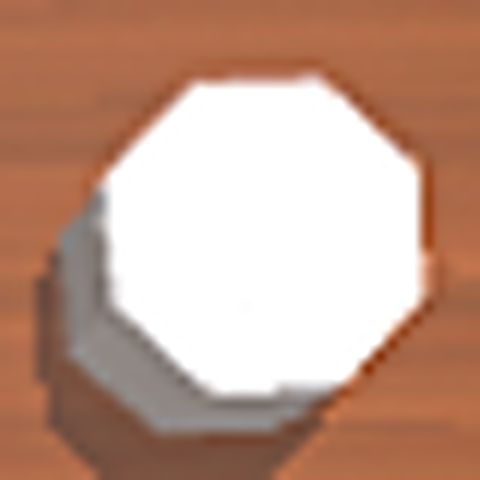

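The crops show the bed corners at about (118,66), (595,241), (517,440), (35,263) in c0. In c1 the eight corners of the cup's base are clear.

Run:
```python
from h import *
from scipy.optimize import least_squares
c=cam("top")
f=np.array([(118,66),(595,241),(517,440),(35,263)],float)
f=(f+.5)/6-.5+[160,175]
P=plane(c,f,.016)[:,:2]
# order: (153,-?)... corners in fixture frame; x axis toward lug
M=np.array([(.153,-.045),(-.061,-.045),(-.061,.045),(.153,.045)])
def tf(p,M): a=p[2]; return M@np.array([[np.cos(a),np.sin(a)],[-np.sin(a),np.cos(a)]])+p[:2]
r=least_squares(lambda p:(tf(p,M)-P).ravel(),[.5,.2,1.2]); print("fixture",r.x,np.degrees(r.x[2]),r.fun.round(4))
o=np.array([(195,80),(322,76),(418,168),(430,290),(345,385),(210,397),(112,303),(103,190)],float)
o=(o+.5)/12-.5+[394,224]
Q=plane(c,o,.07)[:,:2]; rv=.03/np.cos(np.pi/8)
def oc(p): a=p[2]+np.pi/8-np.arange(8)*np.pi/4; return p[:2]+rv*np.c_[np.cos(a),np.sin(a)]
r=least_squares(lambda p:(oc(p)-Q).ravel(),[*Q.mean(0),0]); print("cup",r.x,np.degrees(r.x[2]),r.fun.round(4), Q.mean(0))
# predicted projections of jaws
```

```text
fixture [0.55036712 0.24698955 1.21104244] 69.38762067822931 [ 0.0005  0.0002  0.0005 -0.0011 -0.0007 -0.0002 -0.0003  0.001 ]
cup [ 0.48855408 -0.20252191  0.03984132] 2.282739624647098 [-0.0017  0.0005 -0.0014  0.0008  0.0003  0.0007 -0.0003  0.0012  0.0002
  0.0006  0.0014 -0.001  -0.0004 -0.0014  0.0019 -0.0014] [ 0.48855408 -0.20252191]
```

```bash
cat >> h.py <<'E'
C=np.array([.4886,-.2025,.035]); FX=np.array([.5504,.2470,0.]); FAZ=69.39
def ori(az,tau):
    a,t=np.radians([az,tau]); y=np.array([np.cos(a),np.sin(a),0]); x0=np.array([-y[1],y[0],0])
    z=-np.sin(t)*x0-np.cos(t)*np.array([0,0,1.]); return np.c_[np.cross(y,z),y,z]
def goal(ctr,az,tau,ahead,*,P=None):
    """numbers of a move putting the TCP 'ahead' m past point ctr along the tool"""
    s=robot.sense(); A=R.from_rotvec(s["tcp_rot"]).as_matrix(); B=ori(az,tau)
    p=np.array(ctr)+ahead*B[:,2]; t=A.T@(p-s["tool_pos"])/.15; w=R.from_matrix(A.T@B).as_rotvec()/(np.pi/2)
    print(f"az{az} tau{tau} ahead{ahead} p{p.round(4)} t{t.round(3)} w{w.round(3)} rows {np.linalg.norm(t)*.15/.0417:.1f} {np.linalg.norm(w)*90/7.16:.1f}")
def st():
    s=robot.sense(); A=R.from_rotvec(s["tcp_rot"]).as_matrix()
    az=np.degrees(np.arctan2(A[1,1],A[0,1])); print("t",round(s["time_s"],2),"p",s["tool_pos"].round(4),"az",az.round(2),"tau",np.degrees(np.arctan2(A[2,0]*-1,-A[2,2])).round(2),"ytilt",np.degrees(A[2,1]).round(2),"F",s["wrist_force"].round(1),"open",round(s["opening"],4),"ff",round(s["finger_force"],1),"q",s["joints"].round(2))
E
python3 - <<'E'
from h import *
c=cam("top")
for n,uv,z in [("sc1",(377,274),.05),("sc2",(384,201),.05),("hub",(323,155),.02),("ring",(504,205),.02),("can",(158,350),.13),("smallfix",(275,302),.01),("smallfixlug",(230,296),.03)]:
    print(n,plane(c,uv,z).round(3))
st(); goal(C,2.28,45,-.143); goal(C,2.28,0,-.143); goal([.4,.05,.25],30,0,0)
E
```

```text
sc1 [[ 0.418 -0.111  0.05 ]]
sc2 [[ 0.596 -0.133  0.05 ]]
hub [[0.723 0.015 0.02 ]]
ring [[ 0.591 -0.433  0.02 ]]
can [[0.249 0.375 0.13 ]]
smallfix [[0.355 0.134 0.01 ]]
smallfixlug [[0.369 0.239 0.03 ]]
t 0.1 p [0.1758 0.4943 0.2387] az 70.42 tau 0.0 ytilt -0.07 F [ 0.1 -0.5 -0.8] open 0.0856 ff 0.0 q [ 1.23  0.24 -0.01  1.32 -0.    1.57]
az2.28 tau45 ahead-0.143 p[ 0.4846 -0.1015  0.1361] t[-3.27  -3.051  0.688] w[ 0.296 -0.438  0.716] rows 16.3 11.2
az2.28 tau0 ahead-0.143 p[ 0.4886 -0.2025  0.178 ] t[-3.521 -3.677  0.41 ] w[-0.001  0.001  0.757] rows 18.4 9.5
az30 tau0 ahead0 p[0.4  0.05 0.25] t[-2.401 -2.29  -0.072] w[-0.001  0.     0.449] rows 11.9 5.6
```

```bash
cat >> h.py <<'E'
def seq(ctr,az,tau,ahead,n,start=None):
    """split the way into n calls; numbers of each call in the frame at its start"""
    s=robot.sense(); A=R.from_rotvec(s["tcp_rot"]); p0=s["tool_pos"]
    if start is not None: A=R.from_matrix(ori(*start[1:3])); p0=np.array(start[0])+start[3]*A.as_matrix()[:,2]
    B=R.from_matrix(ori(az,tau)); p1=np.array(ctr)+ahead*B.as_matrix()[:,2]; w=(A.inv()*B).as_rotvec()
    for i in range(n):
        Ai=A*R.from_rotvec(w*i/n); t=Ai.inv().apply((p1-p0)/n)/.15
        print("t",t.round(3),"w",(w/n/(np.pi/2)).round(3),f"rows {np.linalg.norm(t)*.15/.0417:.1f} {np.degrees(np.linalg.norm(w))/n/7.16:.1f}")
    print("end",p1.round(4))
E
python3 -c "
from h import *
seq(C,2.28,45,-.143,4)"
```

```text
t [-0.818 -0.763  0.172] w [ 0.074 -0.109  0.179] rows 4.1 2.8
t [-0.944 -0.479  0.398] w [ 0.074 -0.109  0.179] rows 4.1 2.8
t [-0.947 -0.152  0.599] w [ 0.074 -0.109  0.179] rows 4.1 2.8
t [-0.826  0.18   0.752] w [ 0.074 -0.109  0.179] rows 4.1 2.8
end [ 0.4846 -0.1015  0.1361]
```

Emit:
{"name": "drive_tool", "arguments": {
  "rows": [
    {"tx":-0.82,"ty":-0.76,"tz":0.17,"wx":0.074,"wy":-0.109,"wz":0.179,"claw":1},
    {"tx":-0.82,"ty":-0.76,"tz":0.17,"wx":0.074,"wy":-0.109,"wz":0.179,"claw":1},
    {"tx":-0.82,"ty":-0.76,"tz":0.17,"wx":0.074,"wy":-0.109,"wz":0.179,"claw":1},
    {"tx":-0.82,"ty":-0.76,"tz":0.17,"wx":0.074,"wy":-0.109,"wz":0.179,"claw":1},
    {"tx":-0.82,"ty":-0.76,"tz":0.17,"wx":0.074,"wy":-0.109,"wz":0.179,"claw":1}
  ],
  "grip_force": 60
}}

```text
time_s: 0.52
tool_pos: [0.2543, 0.3407, 0.2125]
tcp_rot: [0.919, 2.84, -0.223]
wrist_force: [0.9, 0.5, -0.8]
opening: 0.0852
finger_force: 0.0
```

Emit:
{"name": "drive_tool", "arguments": {
  "rows": [
    {"tx":-0.94,"ty":-0.48,"tz":0.4,"wx":0.074,"wy":-0.109,"wz":0.179,"claw":1},
    {"tx":-0.94,"ty":-0.48,"tz":0.4,"wx":0.074,"wy":-0.109,"wz":0.179,"claw":1},
    {"tx":-0.94,"ty":-0.48,"tz":0.4,"wx":0.074,"wy":-0.109,"wz":0.179,"claw":1},
    {"tx":-0.94,"ty":-0.48,"tz":0.4,"wx":0.074,"wy":-0.109,"wz":0.179,"claw":1},
    {"tx":-0.94,"ty":-0.48,"tz":0.4,"wx":0.074,"wy":-0.109,"wz":0.179,"claw":1}
  ]
}}

```text
time_s: 0.93
tool_pos: [0.3309, 0.1924, 0.1863]
tcp_rot: [1.245, 2.529, -0.412]
wrist_force: [-0.4, 0.3, -0.7]
opening: 0.0855
finger_force: 0.0
```

Emit:
{"name": "drive_tool", "arguments": {
  "rows": [
    {"tx":-0.95,"ty":-0.15,"tz":0.6,"wx":0.074,"wy":-0.109,"wz":0.179,"claw":1},
    {"tx":-0.95,"ty":-0.15,"tz":0.6,"wx":0.074,"wy":-0.109,"wz":0.179,"claw":1},
    {"tx":-0.95,"ty":-0.15,"tz":0.6,"wx":0.074,"wy":-0.109,"wz":0.179,"claw":1},
    {"tx":-0.95,"ty":-0.15,"tz":0.6,"wx":0.074,"wy":-0.109,"wz":0.179,"claw":1},
    {"tx":-0.95,"ty":-0.15,"tz":0.6,"wx":0.074,"wy":-0.109,"wz":0.179,"claw":1}
  ]
}}

```text
time_s: 1.35
tool_pos: [0.4088, 0.0439, 0.1604]
tcp_rot: [1.514, 2.175, -0.576]
wrist_force: [0.2, -0.7, -0.6]
opening: 0.0856
finger_force: 0.0
```

```bash
python3 -c "
from h import *
st();goal(C,2.28,45,-.143);seq(C,2.28,45,-.143,2)"
```

```text
t 1.35 p [0.4088 0.0439 0.1604] az 18.68 tau 34.25 ytilt -5.33 F [ 0.2 -0.7 -0.6] open 0.0856 ff 0.0 q [ 0.51  0.22 -0.41  1.16 -0.57  1.79]
az2.28 tau45 ahead-0.143 p[ 0.4846 -0.1015  0.1361] t[-0.811  0.183  0.728] w[ 0.071 -0.11   0.178] rows 4.0 2.8
t [-0.405  0.091  0.364] w [ 0.035 -0.055  0.089] rows 2.0 1.4
t [-0.355  0.166  0.39 ] w [ 0.035 -0.055  0.089] rows 2.0 1.4
end [ 0.4846 -0.1015  0.1361]
```

Emit:
{"name": "drive_tool", "arguments": {
  "rows": [
    {"tx":-0.81,"ty":0.18,"tz":0.73,"wx":0.071,"wy":-0.11,"wz":0.178,"claw":1},
    {"tx":-0.81,"ty":0.18,"tz":0.73,"wx":0.071,"wy":-0.11,"wz":0.178,"claw":1},
    {"tx":-0.81,"ty":0.18,"tz":0.73,"wx":0.071,"wy":-0.11,"wz":0.178,"claw":1},
    {"tx":-0.81,"ty":0.18,"tz":0.73,"wx":0.071,"wy":-0.11,"wz":0.178,"claw":1},
    {"tx":-0.81,"ty":0.18,"tz":0.73,"wx":0.071,"wy":-0.11,"wz":0.178,"claw":1}
  ]
}}

```text
time_s: 1.77
tool_pos: [0.4855, -0.1013, 0.1355]
tcp_rot: [1.721, 1.79, -0.711]
wrist_force: [0.4, 0.1, 0.8]
opening: 0.0854
finger_force: 0.0
```

```bash
python3 -c "
from h import *
st();goal(C,2.28,45,-.05);goal(C,2.28,45,.007)
c=cam('wrist');i=robot.read_camera('wrist')[:,:,::-1].copy()
for z,col in((0,(0,0,255)),(.07,(0,255,0))):
  a=np.radians(2.28+22.5+45*np.arange(8)); P=np.c_[C[0]+.03247*np.cos(a),C[1]+.03247*np.sin(a),z+0*a]
  cv2.polylines(i,[np.int32(proj(c,P).round())],True,col,1)
cv2.imwrite('pics/w1.png',i)"
```

```text
t 1.77 p [ 0.4855 -0.1013  0.1355] az 2.26 tau 44.93 ytilt 0.06 F [0.4 0.1 0.8] open 0.0854 ff 0.0 q [ 0.23  0.36 -0.37  1.02 -0.77  1.83]
az2.28 tau45 ahead-0.05 p[ 0.4872 -0.1672  0.0704] t[-0.005 -0.007  0.618] w[ 0.    -0.001 -0.001] rows 2.2 0.0
az2.28 tau45 ahead0.007 p[ 0.4888 -0.2074  0.0301] t[-0.005 -0.007  0.998] w[ 0.    -0.001 -0.001] rows 3.6 0.0
```

View pics/w1.png

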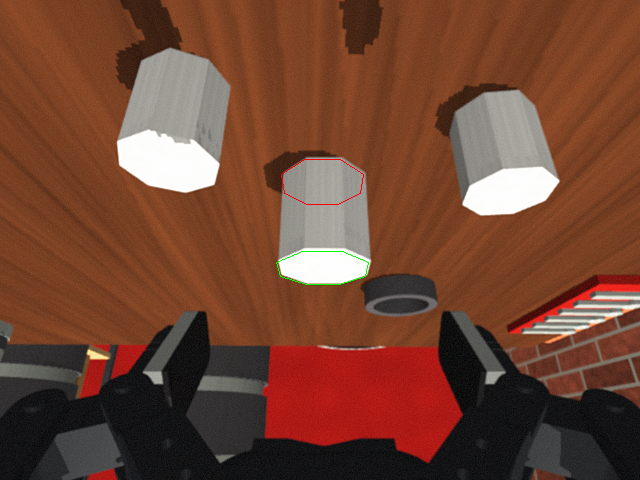

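The overlay of the estimated cup sits on the real one to within 2 px (base at (277–370, 250–285)), and the small cups lie clear on either side. Going in.

Emit:
{"name": "drive_tool", "arguments": {
  "rows": [
    {"tz":0.2,"claw":1},
    {"tz":0.4,"claw":1},
    {"tz":0.6,"claw":1},
    {"tz":0.7,"claw":1},
    {"tz":0.75,"ty":-0.005,"claw":1}
  ]
}}

```text
invalid input
```

Emit:
{"name": "drive_tool", "arguments": {
  "rows": [
    {"tz":0.08,"claw":1},
    {"tz":0.16,"claw":1},
    {"tz":0.22,"claw":1},
    {"tz":0.25,"claw":1},
    {"tz":0.25,"claw":1}
  ]
}}

```text
invalid input
```

Emit:
{"name": "drive_tool", "arguments": {
  "rows": [
    {"claw":0.75},
    {"claw":0.7},
    {"claw":0.6},
    {"claw":0.5},
    {"claw":0.5}
  ],
  "grip_force": 60
}}

```text
invalid input
```

Emit:
{"name": "drive_tool", "arguments": {
  "rows": [
    {"claw":0.4},
    {"claw":0.4},
    {"claw":0.4},
    {"claw":0.4},
    {"claw":0.4}
  ]
}}

```text
invalid input
```

```bash
python3 -c "
from h import *
st()"
```

```text
t 1.82 p [ 0.484  -0.0994  0.1358] az 2.26 tau 44.85 ytilt 0.03 F [-0.5  0.2 -0.6] open 0.0858 ff 0.0 q [ 0.23  0.36 -0.37  1.02 -0.77  1.84]
```

Emit:
{"name": "drive_tool", "arguments": {
  "rows": [
    {"tx":0,"ty":0,"wx":0,"wy":0,"wz":0,"tz":0.2,"claw":1},
    {"tx":0,"ty":0,"wx":0,"wy":0,"wz":0,"tz":0.4,"claw":1},
    {"tx":0,"ty":0,"wx":0,"wy":0,"wz":0,"tz":0.6,"claw":1},
    {"tx":0,"ty":0,"wx":0,"wy":0,"wz":0,"tz":0.7,"claw":1},
    {"tx":0,"ty":0,"wx":0,"wy":0,"wz":0,"tz":0.75,"claw":1}
  ]
}}

```text
time_s: 2.23
tool_pos: [0.4862, -0.1763, 0.0556]
tcp_rot: [1.718, 1.796, -0.709]
wrist_force: [-0.1, 0.0, 0.1]
opening: 0.0851
finger_force: 0.0
```

Emit:
{"name": "drive_tool", "arguments": {
  "rows": [
    {"tx":0,"ty":0,"wx":0,"wy":0,"wz":0,"tz":0.08,"claw":1},
    {"tx":0,"ty":0,"wx":0,"wy":0,"wz":0,"tz":0.16,"claw":1},
    {"tx":0,"ty":0,"wx":0,"wy":0,"wz":0,"tz":0.22,"claw":1},
    {"tx":0,"ty":0,"wx":0,"wy":0,"wz":0,"tz":0.25,"claw":1},
    {"tx":0,"ty":0,"wx":0,"wy":0,"wz":0,"tz":0.25,"claw":1}
  ]
}}

```text
time_s: 2.65
tool_pos: [0.4884, -0.2021, 0.03]
tcp_rot: [1.717, 1.795, -0.708]
wrist_force: [-0.1, 0.7, 0.0]
opening: 0.0853
finger_force: 0.0
```

```bash
python3 -c "
from h import *
st();goal(C,2.28,45,.007)"
```

```text
t 2.65 p [ 0.4884 -0.2021  0.03  ] az 2.56 tau 44.82 ytilt 0.03 F [-0.1  0.7  0. ] open 0.0853 ff 0.0 q [ 0.02  0.46 -0.58  0.51 -0.78  1.53]
az2.28 tau45 ahead0.007 p[ 0.4888 -0.2074  0.0301] t[-0.026  0.001  0.025] w[ 0.002 -0.002  0.002] rows 0.1 0.0
```

Emit:
{"name": "drive_tool", "arguments": {
  "rows": [
    {"tx":-0.025,"ty":0,"wx":0,"wy":0,"wz":0,"tz":0.02,"claw":1},
    {"tx":-0.025,"ty":0,"wx":0,"wy":0,"wz":0,"tz":0.02,"claw":0.8},
    {"tx":-0.025,"ty":0,"wx":0,"wy":0,"wz":0,"tz":0.02,"claw":0.7},
    {"tx":-0.025,"ty":0,"wx":0,"wy":0,"wz":0,"tz":0.02,"claw":0.6},
    {"tx":-0.025,"ty":0,"wx":0,"wy":0,"wz":0,"tz":0.02,"claw":0.5}
  ],
  "grip_force": 60
}}

```text
time_s: 3.07
tool_pos: [0.4894, -0.2071, 0.0316]
tcp_rot: [1.717, 1.793, -0.706]
wrist_force: [0.8, 4.5, 5.7]
opening: 0.0591
finger_force: 63.7
```

Emit:
{"name": "drive_tool", "arguments": {
  "rows": [
    {"tx":0,"ty":0,"wx":0,"wy":0,"wz":0,"tz":0,"claw":0.4},
    {"tx":0,"ty":0,"wx":0,"wy":0,"wz":0,"tz":0,"claw":0.4},
    {"tx":0,"ty":0,"wx":0,"wy":0,"wz":0,"tz":0,"claw":0.4},
    {"tx":0,"ty":0,"wx":0,"wy":0,"wz":0,"tz":0,"claw":0.4},
    {"tx":0,"ty":0,"wx":0,"wy":0,"wz":0,"tz":0,"claw":0.4}
  ]
}}

```text
time_s: 3.48
tool_pos: [0.4894, -0.2071, 0.0316]
tcp_rot: [1.717, 1.793, -0.706]
wrist_force: [-0.6, 3.7, 6.9]
opening: 0.0595
finger_force: 63.7
```

```bash
python3 -c "
from h import *
st();
L=np.array([.43,.02,.13])
goal(C+[0,0,.12],2.28,45,.007)
"
```

```text
t 3.48 p [ 0.4894 -0.2071  0.0316] az 2.55 tau 44.88 ytilt 0.14 F [-0.6  3.7  6.9] open 0.0595 ff 63.7 q [ 0.01  0.45 -0.58  0.5  -0.78  1.52]
az2.28 tau45 ahead0.007 p[ 0.4888 -0.2074  0.1501] t[-0.559 -0.002 -0.558] w[ 0.003 -0.001  0.001] rows 2.8 0.0
```

Emit:
{"name": "drive_tool", "arguments": {
  "rows": [
    {"tx":-0.05,"ty":0,"wx":0,"wy":0,"wz":0,"tz":-0.05,"claw":0.4},
    {"tx":-0.18,"ty":0,"wx":0,"wy":0,"wz":0,"tz":-0.18,"claw":0.4},
    {"tx":-0.34,"ty":0,"wx":0,"wy":0,"wz":0,"tz":-0.34,"claw":0.4},
    {"tx":-0.5,"ty":0,"wx":0,"wy":0,"wz":0,"tz":-0.5,"claw":0.4},
    {"tx":-0.56,"ty":0,"wx":0,"wy":0,"wz":0,"tz":-0.56,"claw":0.4}
  ]
}}

```text
time_s: 3.9
tool_pos: [0.4899, -0.2076, 0.1537]
tcp_rot: [1.718, 1.791, -0.703]
wrist_force: [1.5, 0.6, -3.0]
opening: 0.0591
finger_force: 65.6
```

```bash
python3 -c "
from h import *
st();
seq([.46,.03,.13],2.28,-45,.006,3)
"
```

```text
t 3.9 p [ 0.4899 -0.2076  0.1537] az 2.52 tau 44.88 ytilt 0.33 F [ 1.5  0.6 -3. ] open 0.0591 ff 65.6 q [ 0.01  0.28 -0.44  0.81 -0.78  1.52]
t [ 0.426 -0.044 -0.337] w [0.001 0.333 0.001] rows 2.0 4.2
t [ 0.538 -0.045 -0.079] w [0.001 0.333 0.001] rows 2.0 4.2
t [ 0.505 -0.045  0.2  ] w [0.001 0.333 0.001] rows 2.0 4.2
end [0.4598 0.0342 0.1258]
```

Emit:
{"name": "drive_tool", "arguments": {
  "rows": [
    {"tx":0.09,"ty":-0.01,"tz":-0.07,"wx":0,"wy":0.067,"wz":0,"claw":0.4},
    {"tx":0.17,"ty":-0.02,"tz":-0.14,"wx":0,"wy":0.133,"wz":0,"claw":0.4},
    {"tx":0.26,"ty":-0.03,"tz":-0.2,"wx":0,"wy":0.2,"wz":0,"claw":0.4},
    {"tx":0.34,"ty":-0.04,"tz":-0.27,"wx":0,"wy":0.267,"wz":0,"claw":0.4},
    {"tx":0.43,"ty":-0.045,"tz":-0.34,"wx":0,"wy":0.333,"wz":0,"claw":0.4}
  ]
}}

```text
time_s: 4.32
tool_pos: [0.4782, -0.1251, 0.141]
tcp_rot: [2.036, 2.128, -0.258]
wrist_force: [-0.9, -0.8, -3.6]
opening: 0.0588
finger_force: 65.4
```

Emit:
{"name": "drive_tool", "arguments": {
  "rows": [
    {"tx":0.11,"ty":-0.01,"tz":-0.02,"wx":0,"wy":0.067,"wz":0,"claw":0.4},
    {"tx":0.22,"ty":-0.02,"tz":-0.03,"wx":0,"wy":0.133,"wz":0,"claw":0.4},
    {"tx":0.32,"ty":-0.03,"tz":-0.05,"wx":0,"wy":0.2,"wz":0,"claw":0.4},
    {"tx":0.43,"ty":-0.04,"tz":-0.06,"wx":0,"wy":0.267,"wz":0,"claw":0.4},
    {"tx":0.54,"ty":-0.045,"tz":-0.08,"wx":0,"wy":0.333,"wz":0,"claw":0.4}
  ]
}}

```text
time_s: 4.73
tool_pos: [0.468, -0.0447, 0.1317]
tcp_rot: [-2.031, -2.122, -0.276]
wrist_force: [-0.8, -0.9, -4.0]
opening: 0.0592
finger_force: 65.4
```

Emit:
{"name": "drive_tool", "arguments": {
  "rows": [
    {"tx":0.1,"ty":-0.01,"tz":0.04,"wx":0,"wy":0.067,"wz":0,"claw":0.4},
    {"tx":0.2,"ty":-0.02,"tz":0.08,"wx":0,"wy":0.133,"wz":0,"claw":0.4},
    {"tx":0.3,"ty":-0.03,"tz":0.12,"wx":0,"wy":0.2,"wz":0,"claw":0.4},
    {"tx":0.4,"ty":-0.04,"tz":0.16,"wx":0,"wy":0.267,"wz":0,"claw":0.4},
    {"tx":0.505,"ty":-0.045,"tz":0.2,"wx":0,"wy":0.333,"wz":0,"claw":0.4}
  ]
}}

```text
time_s: 5.15
tool_pos: [0.458, 0.0353, 0.1223]
tcp_rot: [-1.714, -1.79, -0.717]
wrist_force: [-0.3, 0.8, -3.9]
opening: 0.0589
finger_force: 65.4
```

```bash
python3 -c "
from h import *
st()
i=robot.read_camera('side')[:,:,::-1]
cv2.imwrite('pics/s1.png',crop(i,180,100,260,220,3)[:600,:780])
L=[.46,.03,.13]
goal(L,2.28,-45,.006)
goal([.46,.03,.036],2.28,-45,.006)
"
```

```text
t 5.15 p [0.458  0.0353 0.1223] az 2.45 tau -45.27 ytilt 0.14 F [-0.3  0.8 -3.9] open 0.0589 ff 65.4 q [-0.36  0.44 -0.31  1.2   0.71  1.02]
az2.28 tau-45 ahead0.006 p[0.4598 0.0342 0.1258] t[ 0.013  0.021 -0.04 ] w[-0.003 -0.009  0.   ] rows 0.2 0.1
az2.28 tau-45 ahead0.006 p[0.4598 0.0342 0.0318] t[-0.436  0.023  0.397] w[-0.003 -0.009  0.   ] rows 2.1 0.1
```

View pics/s1.png

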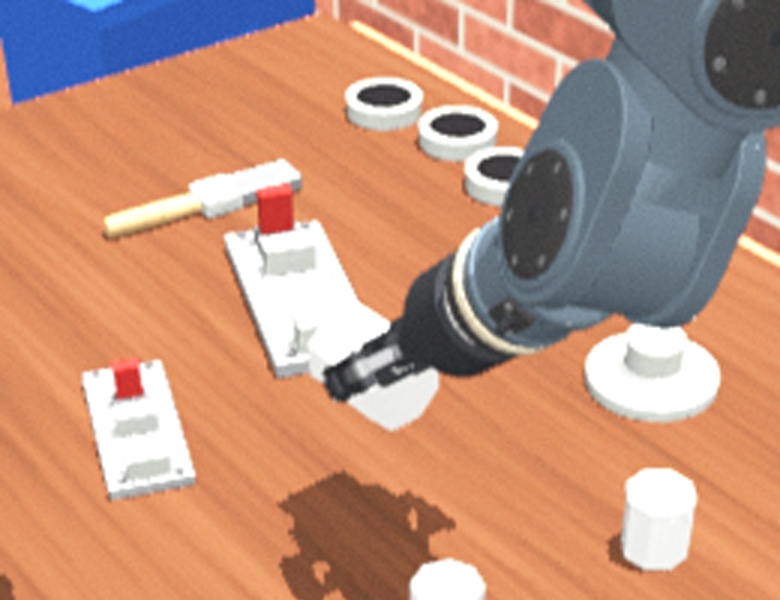

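Emit:
{"name": "drive_tool", "arguments": {
  "rows": [
    {"tx":-0.1,"ty":0,"wx":0,"wy":0,"wz":0,"tz":0.1,"claw":0.4},
    {"tx":-0.22,"ty":0,"wx":0,"wy":0,"wz":0,"tz":0.22,"claw":0.4},
    {"tx":-0.33,"ty":0,"wx":0,"wy":0,"wz":0,"tz":0.33,"claw":0.4},
    {"tx":-0.41,"ty":0,"wx":0,"wy":0,"wz":0,"tz":0.41,"claw":0.4},
    {"tx":-0.425,"ty":0,"wx":0,"wy":0,"wz":0,"tz":0.425,"claw":0.4}
  ]
}}

```text
time_s: 5.62
tool_pos: [0.4568, 0.0352, 0.0294]
tcp_rot: [-1.716, -1.793, -0.707]
wrist_force: [-0.5, 0.4, -2.2]
opening: 0.0593
finger_force: 65.3
```

Emit:
{"name": "drive_tool", "arguments": {
  "rows": [
    {"tx":0,"ty":0,"wx":0,"wy":0,"wz":0,"tz":0,"claw":0.4},
    {"tx":-0.003,"ty":0,"wx":0,"wy":0,"wz":0,"tz":0.003,"claw":0.4},
    {"tx":-0.006,"ty":0,"wx":0,"wy":0,"wz":0,"tz":0.006,"claw":0.4},
    {"tx":-0.009,"ty":0,"wx":0,"wy":0,"wz":0,"tz":0.009,"claw":0.4},
    {"tx":-0.012,"ty":0,"wx":0,"wy":0,"wz":0,"tz":0.012,"claw":0.4}
  ]
}}

```text
time_s: 6.03
tool_pos: [0.4584, 0.035, 0.0298]
tcp_rot: [-1.716, -1.795, -0.713]
wrist_force: [0.8, -0.2, -2.9]
opening: 0.0591
finger_force: 65.3
```

```bash
python3 -c "
from h import *
st()"
```

```text
t 6.03 p [0.4584 0.035  0.0298] az 2.52 tau -45.0 ytilt 0.16 F [ 0.8 -0.2 -2.9] open 0.0591 ff 65.3 q [-0.36  0.56 -0.4   0.98  0.71  1.03]
```

Emit:
{"name": "drive_tool", "arguments": {
  "rows": [
    {"tx":-0.004,"ty":0,"wx":0,"wy":0,"wz":0,"tz":0.004,"claw":0.4},
    {"tx":-0.008,"ty":0,"wx":0,"wy":0,"wz":0,"tz":0.008,"claw":0.4},
    {"tx":-0.012,"ty":0,"wx":0,"wy":0,"wz":0,"tz":0.012,"claw":0.4},
    {"tx":-0.012,"ty":0,"wx":0,"wy":0,"wz":0,"tz":0.012,"claw":0.4},
    {"tx":-0.012,"ty":0,"wx":0,"wy":0,"wz":0,"tz":0.012,"claw":0.4}
  ]
}}

```text
time_s: 6.45
tool_pos: [0.4579, 0.0352, 0.0265]
tcp_rot: [-1.715, -1.793, -0.713]
wrist_force: [0.6, -0.7, -2.5]
opening: 0.0598
finger_force: 65.3
```

Emit:
{"name": "drive_tool", "arguments": {
  "rows": [
    {"tx":-0.003,"ty":0,"wx":0,"wy":0,"wz":0,"tz":0.003,"claw":0.4},
    {"tx":-0.005,"ty":0,"wx":0,"wy":0,"wz":0,"tz":0.005,"claw":0.4},
    {"tx":-0.008,"ty":0,"wx":0,"wy":0,"wz":0,"tz":0.008,"claw":0.4},
    {"tx":-0.008,"ty":0,"wx":0,"wy":0,"wz":0,"tz":0.008,"claw":0.4},
    {"tx":-0.008,"ty":0,"wx":0,"wy":0,"wz":0,"tz":0.008,"claw":0.4}
  ]
}}

```text
time_s: 6.87
tool_pos: [0.4579, 0.0352, 0.0251]
tcp_rot: [-1.715, -1.793, -0.713]
wrist_force: [-0.9, -1.9, 1.6]
opening: 0.0591
finger_force: 65.8
```

Emit:
{"name": "drive_tool", "arguments": {
  "rows": [
    {"tx":0,"ty":0,"wx":0,"wy":0,"wz":0,"tz":0,"claw":0.8},
    {"tx":0,"ty":0,"wx":0,"wy":0,"wz":0,"tz":0,"claw":1},
    {"tx":0,"ty":0,"wx":0,"wy":0,"wz":0,"tz":0,"claw":1},
    {"tx":0,"ty":0,"wx":0,"wy":0,"wz":0,"tz":0,"claw":1},
    {"tx":0,"ty":0,"wx":0,"wy":0,"wz":0,"tz":0,"claw":1}
  ]
}}

```text
time_s: 7.28
tool_pos: [0.458, 0.0353, 0.0249]
tcp_rot: [-1.715, -1.793, -0.713]
wrist_force: [-0.7, 0.2, 0.8]
opening: 0.0854
finger_force: 0.0
```

```bash
python3 -c "
from h import *
st()
L=[.458,.031,.030]
seq(L,2.5,45,.0,3)
c=cam('wrist');i=robot.read_camera('wrist')[:,:,::-1]
j=robot.read_camera('side')[:,:,::-1]
cv2.imwrite('pics/w2.png',np.hstack([cv2.resize(i,(400,300)),crop(j,220,170,133,100,3)[:300,:399]]))
"
```

```text
t 7.28 p [0.458  0.0353 0.0249] az 2.52 tau -45.05 ytilt 0.08 F [-0.7  0.2  0.8] open 0.0854 ff 0.0 q [-0.36  0.56 -0.41  0.97  0.71  1.03]
t [ 0.001 -0.    -0.015] w [ 0.    -0.334  0.   ] rows 0.1 4.2
t [-0.006 -0.    -0.013] w [ 0.    -0.334  0.   ] rows 0.1 4.2
t [-0.012 -0.    -0.008] w [ 0.    -0.334  0.   ] rows 0.1 4.2
end [0.458 0.031 0.03 ]
```

View pics/w2.png

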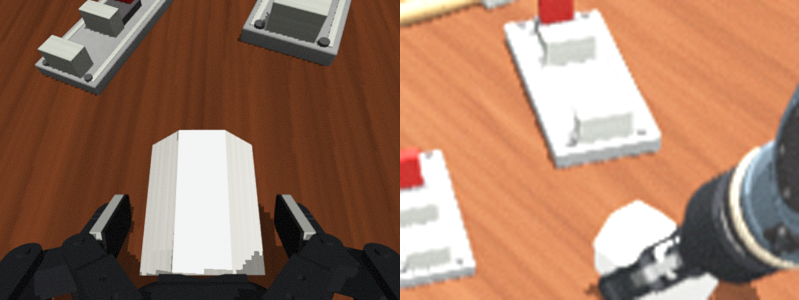

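The cup lies straight on a flat between the open fingers (left view), undisturbed. Now I swing the open gripper over it to the other tilt.

Emit:
{"name": "drive_tool", "arguments": {
  "rows": [
    {"tx":0,"ty":0,"wx":0,"wy":0,"wz":0,"tz":-0.06,"claw":1},
    {"tx":0,"ty":0,"wx":0,"wy":-0.06,"wz":0,"tz":-0.06,"claw":1},
    {"tx":0,"ty":0,"wx":0,"wy":-0.13,"wz":0,"tz":-0.06,"claw":1},
    {"tx":0,"ty":0,"wx":0,"wy":-0.2,"wz":0,"tz":-0.06,"claw":1},
    {"tx":0,"ty":0,"wx":0,"wy":-0.26,"wz":0,"tz":-0.06,"claw":1}
  ]
}}

```text
time_s: 7.8
tool_pos: [0.4588, 0.0284, 0.0319]
tcp_rot: [-1.973, -2.059, -0.375]
wrist_force: [-0.7, 0.8, -0.3]
opening: 0.0853
finger_force: 0.0
```

Emit:
{"name": "drive_tool", "arguments": {
  "rows": [
    {"tx":0,"ty":0,"wx":0,"wy":-0.08,"wz":0,"tz":0,"claw":1},
    {"tx":0,"ty":0,"wx":0,"wy":-0.15,"wz":0,"tz":0,"claw":1},
    {"tx":0,"ty":0,"wx":0,"wy":-0.23,"wz":0,"tz":0,"claw":1},
    {"tx":0,"ty":0,"wx":0,"wy":-0.3,"wz":0,"tz":0,"claw":1},
    {"tx":0,"ty":0,"wx":0,"wy":-0.37,"wz":0,"tz":0,"claw":1}
  ]
}}

```text
time_s: 8.22
tool_pos: [0.4588, 0.0291, 0.0325]
tcp_rot: [2.061, 2.153, -0.21]
wrist_force: [0.2, -0.9, 0.3]
opening: 0.0852
finger_force: 0.0
```

Emit:
{"name": "drive_tool", "arguments": {
  "rows": [
    {"tx":0,"ty":0,"wx":0,"wy":-0.08,"wz":0,"tz":0,"claw":1},
    {"tx":0,"ty":0,"wx":0,"wy":-0.15,"wz":0,"tz":0,"claw":1},
    {"tx":0,"ty":0,"wx":0,"wy":-0.23,"wz":0,"tz":0,"claw":1},
    {"tx":0,"ty":0,"wx":0,"wy":-0.3,"wz":0,"tz":0,"claw":1},
    {"tx":0,"ty":0,"wx":0,"wy":-0.37,"wz":0,"tz":0,"claw":1}
  ]
}}

```text
time_s: 8.63
tool_pos: [0.4589, 0.0298, 0.0321]
tcp_rot: [1.712, 1.789, -0.708]
wrist_force: [-0.7, -1.1, -0.7]
opening: 0.0854
finger_force: 0.0
```

```bash
python3 -c "
from h import *
st()
goal([.458,.031,.030],2.5,45,.006)
"
```

```text
t 8.63 p [0.4589 0.0298 0.0321] az 2.63 tau 45.2 ytilt 0.24 F [-0.7 -1.1 -0.7] open 0.0854 ff 0.0 q [ 0.49  0.57 -0.37  1.04 -0.7   2.17]
az2.5 tau45 ahead0.006 p[0.4582 0.0268 0.0258] t[ 0.016 -0.006  0.044] w[ 0.003  0.002 -0.001] rows 0.2 0.0
```

Emit:
{"name": "drive_tool", "arguments": {
  "rows": [
    {"tx":0.016,"ty":0,"wx":0,"wy":0,"wz":0,"tz":0.044,"claw":1},
    {"tx":0.016,"ty":0,"wx":0,"wy":0,"wz":0,"tz":0.044,"claw":1},
    {"tx":0.016,"ty":0,"wx":0,"wy":0,"wz":0,"tz":0.044,"claw":0.8},
    {"tx":0.016,"ty":0,"wx":0,"wy":0,"wz":0,"tz":0.044,"claw":0.7},
    {"tx":0.016,"ty":0,"wx":0,"wy":0,"wz":0,"tz":0.044,"claw":0.6}
  ]
}}

```text
time_s: 9.05
tool_pos: [0.4584, 0.0253, 0.0259]
tcp_rot: [1.72, 1.792, -0.706]
wrist_force: [-0.2, 0.8, -2.3]
opening: 0.0594
finger_force: 64.6
```

Emit:
{"name": "drive_tool", "arguments": {
  "rows": [
    {"tx":0,"ty":0,"wx":0,"wy":0,"wz":0,"tz":0,"claw":0.5},
    {"tx":0,"ty":0,"wx":0,"wy":0,"wz":0,"tz":0,"claw":0.4},
    {"tx":0,"ty":0,"wx":0,"wy":0,"wz":0,"tz":0,"claw":0.4},
    {"tx":0,"ty":0,"wx":0,"wy":0,"wz":0,"tz":0,"claw":0.4},
    {"tx":0,"ty":0,"wx":0,"wy":0,"wz":0,"tz":0,"claw":0.4}
  ]
}}

```text
time_s: 9.47
tool_pos: [0.4585, 0.0253, 0.0258]
tcp_rot: [1.716, 1.791, -0.709]
wrist_force: [-0.4, -1.8, 7.4]
opening: 0.059
finger_force: 65.1
```

Emit:
{"name": "drive_tool", "arguments": {
  "rows": [
    {"tx":-0.05,"ty":0,"wx":0,"wy":0,"wz":0,"tz":-0.05,"claw":0.4},
    {"tx":-0.18,"ty":0,"wx":0,"wy":0,"wz":0,"tz":-0.18,"claw":0.4},
    {"tx":-0.34,"ty":0,"wx":0,"wy":0,"wz":0,"tz":-0.34,"claw":0.4},
    {"tx":-0.5,"ty":0,"wx":0,"wy":0,"wz":0,"tz":-0.5,"claw":0.4},
    {"tx":-0.56,"ty":0,"wx":0,"wy":0,"wz":0,"tz":-0.56,"claw":0.4}
  ]
}}

```text
time_s: 9.88
tool_pos: [0.459, 0.0261, 0.1478]
tcp_rot: [1.718, 1.791, -0.704]
wrist_force: [1.4, 0.6, -2.4]
opening: 0.0591
finger_force: 65.4
```

```bash
python3 -c "
from h import *
st()
f=np.radians(FAZ); S=FX+.015*np.array([np.cos(f),np.sin(f),0]); print(S)
seq(S+[0,0,.016+.035+.08],FAZ-90,-45,.006,4)
"
```

```text
t 9.88 p [0.459  0.0261 0.1478] az 2.5 tau 44.84 ytilt 0.29 F [ 1.4  0.6 -2.4] open 0.0591 ff 65.4 q [ 0.49  0.43 -0.25  1.29 -0.69  2.16]
[0.55568008 0.26103997 0.        ]
t [ 0.302  0.181 -0.25 ] w [0.001 0.246 0.071] rows 1.6 3.2
t [ 0.392  0.141 -0.114] w [0.001 0.246 0.071] rows 1.6 3.2
t [0.419 0.095 0.044] w [0.001 0.246 0.071] rows 1.6 3.2
t [0.379 0.05  0.2  ] w [0.001 0.246 0.071] rows 1.6 3.2
end [0.5572 0.265  0.1268]
```

Emit:
{"name": "drive_tool", "arguments": {
  "rows": [
    {"tx":0.06,"ty":0.04,"tz":-0.05,"wx":0,"wy":0.05,"wz":0.014,"claw":0.4},
    {"tx":0.12,"ty":0.07,"tz":-0.1,"wx":0,"wy":0.1,"wz":0.028,"claw":0.4},
    {"tx":0.18,"ty":0.11,"tz":-0.15,"wx":0,"wy":0.148,"wz":0.043,"claw":0.4},
    {"tx":0.24,"ty":0.14,"tz":-0.2,"wx":0,"wy":0.197,"wz":0.057,"claw":0.4},
    {"tx":0.3,"ty":0.18,"tz":-0.25,"wx":0,"wy":0.246,"wz":0.071,"claw":0.4}
  ]
}}

```text
time_s: 10.3
tool_pos: [0.4827, 0.086, 0.1394]
tcp_rot: [2.045, 1.923, -0.339]
wrist_force: [-1.0, -1.0, -4.1]
opening: 0.0593
finger_force: 65.2
```

Emit:
{"name": "drive_tool", "arguments": {
  "rows": [
    {"tx":0.08,"ty":0.03,"tz":-0.02,"wx":0,"wy":0.05,"wz":0.014,"claw":0.4},
    {"tx":0.16,"ty":0.06,"tz":-0.04,"wx":0,"wy":0.1,"wz":0.028,"claw":0.4},
    {"tx":0.24,"ty":0.08,"tz":-0.07,"wx":0,"wy":0.148,"wz":0.043,"claw":0.4},
    {"tx":0.31,"ty":0.11,"tz":-0.09,"wx":0,"wy":0.197,"wz":0.057,"claw":0.4},
    {"tx":0.39,"ty":0.14,"tz":-0.11,"wx":0,"wy":0.246,"wz":0.071,"claw":0.4}
  ]
}}

```text
time_s: 10.72
tool_pos: [0.507, 0.1449, 0.1336]
tcp_rot: [2.341, 1.998, 0.091]
wrist_force: [-0.3, 0.1, -3.7]
opening: 0.0591
finger_force: 65.1
```

Emit:
{"name": "drive_tool", "arguments": {
  "rows": [
    {"tx":0.08,"ty":0.02,"tz":0.01,"wx":0,"wy":0.05,"wz":0.014,"claw":0.4},
    {"tx":0.16,"ty":0.04,"tz":0.02,"wx":0,"wy":0.1,"wz":0.028,"claw":0.4},
    {"tx":0.25,"ty":0.06,"tz":0.03,"wx":0,"wy":0.148,"wz":0.043,"claw":0.4},
    {"tx":0.33,"ty":0.08,"tz":0.035,"wx":0,"wy":0.197,"wz":0.057,"claw":0.4},
    {"tx":0.42,"ty":0.095,"tz":0.044,"wx":0,"wy":0.246,"wz":0.071,"claw":0.4}
  ]
}}

```text
time_s: 11.13
tool_pos: [0.5314, 0.2044, 0.1281]
tcp_rot: [-2.298, -1.776, -0.522]
wrist_force: [0.5, -0.4, -2.9]
opening: 0.0589
finger_force: 65.2
```

```bash
python3 -c "
from h import *
st()
f=np.radians(FAZ); S=FX+.007*np.array([np.cos(f),np.sin(f),0]); print(S)
goal(S+[0,0,.016+.035+.06],FAZ-90,-45,.006)
"
```

```text
t 11.13 p [0.5314 0.2044 0.1281] az -15.33 tau -22.84 ytilt 3.62 F [ 0.5 -0.4 -2.9] open 0.0589 ff 65.2 q [ 0.2   0.22 -0.41  0.69  0.33  2.06]
[0.55286404 0.25355199 0.        ]
az-20.61 tau-45 ahead0.006 p[0.5544 0.2575 0.1068] t[0.295 0.045 0.282] w[0.001 0.244 0.072] rows 1.5 3.2
```

Emit:
{"name": "drive_tool", "arguments": {
  "rows": [
    {"tx":0.06,"ty":0.01,"tz":0.05,"wx":0,"wy":0.05,"wz":0.014,"claw":0.4},
    {"tx":0.12,"ty":0.02,"tz":0.11,"wx":0,"wy":0.1,"wz":0.028,"claw":0.4},
    {"tx":0.18,"ty":0.03,"tz":0.17,"wx":0,"wy":0.148,"wz":0.043,"claw":0.4},
    {"tx":0.24,"ty":0.035,"tz":0.22,"wx":0,"wy":0.197,"wz":0.057,"claw":0.4},
    {"tx":0.295,"ty":0.045,"tz":0.28,"wx":0,"wy":0.245,"wz":0.072,"claw":0.4}
  ]
}}

```text
time_s: 11.55
tool_pos: [0.5541, 0.2572, 0.1068]
tcp_rot: [-2.103, -1.455, -0.873]
wrist_force: [0.7, 0.3, -3.8]
opening: 0.059
finger_force: 65.2
```

```bash
python3 -c "
from h import *
st()
f=np.radians(FAZ); S=FX+.007*np.array([np.cos(f),np.sin(f),0])
goal(S+[0,0,.016+.035+.06],FAZ-90,-45,.006)
goal(S+[0,0,.016+.035+.006],FAZ-90,-45,.006)
c=cam('wrist');i=robot.read_camera('wrist')[:,:,::-1].copy()
j=robot.read_camera('top')[:,:,::-1]
M=np.array([(.153,-.045),(-.061,-.045),(-.061,.045),(.153,.045)]);a=f
P=np.c_[M@np.array([[np.cos(a),np.sin(a)],[-np.sin(a),np.cos(a)]])+FX[:2],[.016]*4]
cv2.polylines(i,[np.int32(proj(c,P).round())],True,(0,0,255),1)
cv2.imwrite('pics/w3.png',np.hstack([cv2.resize(i,(400,300)),crop(j,140,150,133,100,3)[:300,:399]]))
"
```

```text
t 11.55 p [0.5541 0.2572 0.1068] az -20.67 tau -45.07 ytilt 0.03 F [ 0.7  0.3 -3.8] open 0.059 ff 65.2 q [ 0.12  0.29 -0.63  0.21  0.68  2.21]
az-20.61 tau-45 ahead0.006 p[0.5544 0.2575 0.1068] t[0.002 0.001 0.002] w[ 0.001 -0.001 -0.   ] rows 0.0 0.0
az-20.61 tau-45 ahead0.006 p[0.5544 0.2575 0.0528] t[-0.253  0.001  0.256] w[ 0.001 -0.001 -0.   ] rows 1.3 0.0
```

View pics/w3.png

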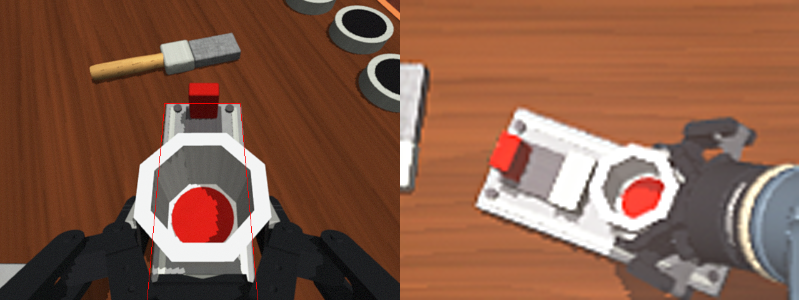

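The cup is held mouth-up over the bed (red floor visible), centred on the plate within about 1 mm; the fixture overlay agrees with the picture. Lowering now.

Emit:
{"name": "drive_tool", "arguments": {
  "rows": [
    {"tx":-0.05,"ty":0,"wx":0,"wy":0,"wz":0,"tz":0.05,"claw":0.4},
    {"tx":-0.11,"ty":0,"wx":0,"wy":0,"wz":0,"tz":0.11,"claw":0.4},
    {"tx":-0.17,"ty":0,"wx":0,"wy":0,"wz":0,"tz":0.17,"claw":0.4},
    {"tx":-0.23,"ty":0,"wx":0,"wy":0,"wz":0,"tz":0.23,"claw":0.4},
    {"tx":-0.255,"ty":0,"wx":0,"wy":0,"wz":0,"tz":0.255,"claw":0.4}
  ]
}}

```text
time_s: 12.07
tool_pos: [0.5536, 0.2566, 0.0508]
tcp_rot: [-2.107, -1.459, -0.866]
wrist_force: [-0.1, 1.0, -2.9]
opening: 0.0592
finger_force: 65.4
```

Emit:
{"name": "drive_tool", "arguments": {
  "rows": [
    {"tx":-0.003,"ty":0,"wx":0,"wy":0,"wz":0,"tz":0.003,"claw":0.4},
    {"tx":-0.006,"ty":0,"wx":0,"wy":0,"wz":0,"tz":0.006,"claw":0.4},
    {"tx":-0.01,"ty":0,"wx":0,"wy":0,"wz":0,"tz":0.01,"claw":0.4},
    {"tx":-0.014,"ty":0,"wx":0,"wy":0,"wz":0,"tz":0.014,"claw":0.4},
    {"tx":-0.016,"ty":0,"wx":0,"wy":0,"wz":0,"tz":0.016,"claw":0.4}
  ]
}}

```text
time_s: 12.48
tool_pos: [0.5545, 0.2571, 0.049]
tcp_rot: [-2.105, -1.458, -0.871]
wrist_force: [0.4, -0.2, -2.5]
opening: 0.059
finger_force: 65.4
```

Emit:
{"name": "drive_tool", "arguments": {
  "rows": [
    {"tx":-0.002,"ty":0,"wx":0,"wy":0,"wz":0,"tz":0.002,"claw":0.4},
    {"tx":-0.004,"ty":0,"wx":0,"wy":0,"wz":0,"tz":0.004,"claw":0.4},
    {"tx":-0.006,"ty":0,"wx":0,"wy":0,"wz":0,"tz":0.006,"claw":0.4},
    {"tx":-0.006,"ty":0,"wx":0,"wy":0,"wz":0,"tz":0.006,"claw":0.4},
    {"tx":-0.006,"ty":0,"wx":0,"wy":0,"wz":0,"tz":0.006,"claw":0.4}
  ]
}}

```text
time_s: 12.9
tool_pos: [0.5541, 0.2571, 0.0471]
tcp_rot: [-2.105, -1.458, -0.869]
wrist_force: [-0.2, -0.0, -3.0]
opening: 0.0589
finger_force: 65.4
```

Emit:
{"name": "drive_tool", "arguments": {
  "rows": [
    {"tx":-0.002,"ty":0,"wx":0,"wy":0,"wz":0,"tz":0.002,"claw":0.4},
    {"tx":-0.003,"ty":0,"wx":0,"wy":0,"wz":0,"tz":0.003,"claw":0.4},
    {"tx":-0.004,"ty":0,"wx":0,"wy":0,"wz":0,"tz":0.004,"claw":0.4},
    {"tx":-0.004,"ty":0,"wx":0,"wy":0,"wz":0,"tz":0.004,"claw":0.4},
    {"tx":-0.004,"ty":0,"wx":0,"wy":0,"wz":0,"tz":0.004,"claw":0.4}
  ]
}}

```text
time_s: 13.32
tool_pos: [0.5541, 0.2571, 0.0463]
tcp_rot: [-2.105, -1.457, -0.869]
wrist_force: [0.4, -0.0, -2.9]
opening: 0.0593
finger_force: 65.4
```

Emit:
{"name": "drive_tool", "arguments": {
  "rows": [
    {"tx":-0.002,"ty":0,"wx":0,"wy":0,"wz":0,"tz":0.002,"claw":0.4},
    {"tx":-0.003,"ty":0,"wx":0,"wy":0,"wz":0,"tz":0.003,"claw":0.4},
    {"tx":-0.005,"ty":0,"wx":0,"wy":0,"wz":0,"tz":0.005,"claw":0.4},
    {"tx":-0.005,"ty":0,"wx":0,"wy":0,"wz":0,"tz":0.005,"claw":0.4},
    {"tx":-0.005,"ty":0,"wx":0,"wy":0,"wz":0,"tz":0.005,"claw":0.4}
  ]
}}

```text
time_s: 13.73
tool_pos: [0.5542, 0.2572, 0.0454]
tcp_rot: [-2.105, -1.457, -0.87]
wrist_force: [-0.3, -1.9, 0.0]
opening: 0.0589
finger_force: 65.8
```

Emit:
{"name": "drive_tool", "arguments": {
  "rows": [
    {"tx":-0.002,"ty":0,"wx":0,"wy":0,"wz":0,"tz":0.002,"claw":0.4},
    {"tx":-0.002,"ty":0,"wx":0,"wy":0,"wz":0,"tz":0.002,"claw":0.75},
    {"tx":-0.002,"ty":0,"wx":0,"wy":0,"wz":0,"tz":0.002,"claw":0.9},
    {"tx":-0.002,"ty":0,"wx":0,"wy":0,"wz":0,"tz":0.002,"claw":1},
    {"tx":-0.002,"ty":0,"wx":0,"wy":0,"wz":0,"tz":0.002,"claw":1}
  ]
}}

```text
time_s: 14.15
tool_pos: [0.5543, 0.2572, 0.0449]
tcp_rot: [-2.105, -1.458, -0.87]
wrist_force: [-0.0, -0.4, 0.1]
opening: 0.0855
finger_force: 0.0
```

Emit:
{"name": "drive_tool", "arguments": {
  "rows": [
    {"tx":0,"ty":0,"wx":0,"wy":0,"wz":0,"tz":0,"claw":1},
    {"tx":0,"ty":0,"wx":0,"wy":0,"wz":0,"tz":-0.1,"claw":1},
    {"tx":0,"ty":0,"wx":0,"wy":0,"wz":0,"tz":-0.3,"claw":1},
    {"tx":0,"ty":0,"wx":0,"wy":0,"wz":0,"tz":-0.55,"claw":1},
    {"tx":0,"ty":0,"wx":0,"wy":0,"wz":0,"tz":-0.8,"claw":1}
  ]
}}

```text
time_s: 14.57
tool_pos: [0.5231, 0.1776, 0.1304]
tcp_rot: [-2.104, -1.458, -0.868]
wrist_force: [0.4, 0.3, -0.5]
opening: 0.0856
finger_force: 0.0
```

```bash
python3 -c "
from h import *
st()
i=robot.read_camera('wrist')[:,:,::-1].copy()
cv2.imwrite('pics/w4.png',i)
f=np.radians(FAZ); X=np.array([np.cos(f),np.sin(f),0])
LUG=FX+X*.135; print(LUG)
# push pose candidates: tool down, closing along fixture y, at lug's far side
seq(LUG+X*.04+[0,0,.15],FAZ-90,0,0,3)
"
```

```text
t 14.57 p [0.5231 0.1776 0.1304] az -20.53 tau -44.86 ytilt -0.05 F [ 0.4  0.3 -0.5] open 0.0856 ff 0.0 q [-0.04  0.22 -0.62  0.43  0.74  2.  ]
[0.59792068 0.37335975 0.        ]
t [ 0.42  -0.     0.372] w [ 0.001 -0.166  0.   ] rows 2.0 2.1
t [ 0.502 -0.     0.251] w [ 0.001 -0.166  0.   ] rows 2.0 2.1
t [ 0.549 -0.     0.113] w [ 0.001 -0.166  0.   ] rows 2.0 2.1
end [0.612  0.4108 0.15  ]
```

View pics/w4.png

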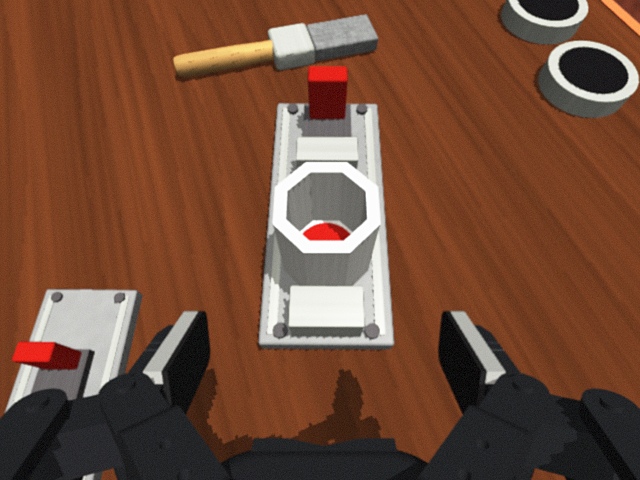

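The cup stands mouth-up between the jaws, square to them (rim centre about (327,207)), fixed jaw in front at (327,308), lug top at about (328,76), brush handle beyond it.

```bash
python3 -c "
from h import *
st()
c=cam('wrist')
f=np.radians(FAZ); X=np.array([np.cos(f),np.sin(f),0]);Y=np.array([-X[1],X[0],0])
def fx(uv,z):
  p=plane(c,uv,z)[0]-FX; return p.round(4),(np.array([p@X,p@Y])*1000).round(1)
print('lug top',fx((328,76),.0685)); print('rim',fx((327,207),.086)); print('jawtop',fx((327,150),.044),fx((327,308),.044)); print('brush',fx((275,55),.02))
print('plate corners',[fx(u,.016)[1] for u in ((278,105),(377,105),(393,346),(260,346))])
"
```

```text
t 14.62 p [0.5235 0.1749 0.1351] az -20.62 tau -44.93 ytilt 0.16 F [ 0.3 -1.6  4.5] open 0.0856 ff 0.0 q [-0.05  0.22 -0.61  0.44  0.74  2.  ]
lug top (array([0.0495, 0.1208, 0.0685]), array([130.5,  -3.8]))
rim (array([0.0035, 0.0027, 0.086 ]), array([ 3.8, -2.4]))
jawtop (array([0.0309, 0.0732, 0.044 ]), array([79.4, -3.1])) (array([-0.0129, -0.042 ,  0.044 ]), array([-43.9,  -2.7]))
brush (array([0.0319, 0.2164, 0.02  ]), array([213.8,  46.3]))
plate corners [array([153.1,  40.6]), array([153.5, -49. ]), array([-61.3, -46.7]), array([-61.4,  41.4])]
```

```bash
python3 -c "
from h import *
f=np.radians(FAZ); X=np.array([np.cos(f),np.sin(f),0]);Y=np.array([-X[1],X[0],0])
seq(FX+X*.170-Y*.002+[0,0,.15],FAZ-90,0,0,3)
"
```

```text
t [0.412 0.004 0.364] w [ 0.001 -0.166  0.   ] rows 2.0 2.1
t [0.492 0.004 0.245] w [ 0.001 -0.166  0.   ] rows 2.0 2.1
t [0.539 0.004 0.11 ] w [ 0.001 -0.166  0.   ] rows 2.0 2.1
end [0.6121 0.4054 0.15  ]
```

Emit:
{"name": "drive_tool", "arguments": {
  "rows": [
    {"tx":0.08,"ty":0,"tz":0.07,"wx":0,"wy":-0.033,"wz":0,"claw":0.5},
    {"tx":0.16,"ty":0,"tz":0.15,"wx":0,"wy":-0.066,"wz":0,"claw":0},
    {"tx":0.25,"ty":0,"tz":0.22,"wx":0,"wy":-0.1,"wz":0,"claw":0},
    {"tx":0.33,"ty":0,"tz":0.29,"wx":0,"wy":-0.133,"wz":0,"claw":0},
    {"tx":0.41,"ty":0.004,"tz":0.36,"wx":0,"wy":-0.166,"wz":0,"claw":0}
  ],
  "grip_force": 30
}}

```text
time_s: 15.03
tool_pos: [0.5538, 0.2548, 0.1355]
tcp_rot: [-2.288, -1.584, -0.61]
wrist_force: [0.6, -0.5, 0.8]
opening: 0.0254
finger_force: 0.0
```

Emit:
{"name": "drive_tool", "arguments": {
  "rows": [
    {"tx":0.1,"ty":0,"tz":0.05,"wx":0,"wy":-0.033,"wz":0,"claw":0},
    {"tx":0.2,"ty":0,"tz":0.1,"wx":0,"wy":-0.066,"wz":0,"claw":0},
    {"tx":0.3,"ty":0,"tz":0.15,"wx":0,"wy":-0.1,"wz":0,"claw":0},
    {"tx":0.4,"ty":0,"tz":0.2,"wx":0,"wy":-0.133,"wz":0,"claw":0},
    {"tx":0.49,"ty":0.004,"tz":0.245,"wx":0,"wy":-0.166,"wz":0,"claw":0}
  ]
}}

```text
time_s: 15.45
tool_pos: [0.5832, 0.3319, 0.1401]
tcp_rot: [-2.448, -1.696, -0.321]
wrist_force: [0.8, -0.0, -0.8]
opening: 0.0005
finger_force: 0.0
```

Emit:
{"name": "drive_tool", "arguments": {
  "rows": [
    {"tx":0.11,"ty":0,"tz":0.02,"wx":0,"wy":-0.033,"wz":0,"claw":0},
    {"tx":0.22,"ty":0,"tz":0.04,"wx":0,"wy":-0.066,"wz":0,"claw":0},
    {"tx":0.33,"ty":0,"tz":0.07,"wx":0,"wy":-0.1,"wz":0,"claw":0},
    {"tx":0.44,"ty":0,"tz":0.09,"wx":0,"wy":-0.133,"wz":0,"claw":0},
    {"tx":0.54,"ty":0.004,"tz":0.11,"wx":0,"wy":-0.166,"wz":0,"claw":0}
  ]
}}

```text
time_s: 15.87
tool_pos: [0.6127, 0.4089, 0.1449]
tcp_rot: [2.582, 1.788, -0.0]
wrist_force: [1.8, -0.2, 0.8]
opening: -0.0002
finger_force: 0.0
```

```bash
python3 -c "
from h import *
st()
f=np.radians(FAZ); X=np.array([np.cos(f),np.sin(f),0]);Y=np.array([-X[1],X[0],0])
goal(FX+X*.170-Y*.002+[0,0,.05],FAZ-90,0,0)
d=robot.sense()['tool_pos']-FX; print(d@X,d@Y)
i=robot.read_camera('top')[:,:,::-1]
cv2.imwrite('pics/t5.png',crop(i,120,150,150,110,5))
"
```

```text
t 15.87 p [0.6127 0.4089 0.1449] az -20.59 tau 0.06 ytilt 0.05 F [ 1.8 -0.2  0.8] open -0.0002 ff 0.0 q [ 0.59  0.65  0.41  1.33 -0.    2.52]
az-20.61 tau0 ahead0 p[0.6121 0.4054 0.05  ] t[-0.023  0.004  0.633] w[0.001 0.001 0.   ] rows 2.3 0.0
0.17347850024545475 -0.0013649403004196911
```

View pics/t5.png

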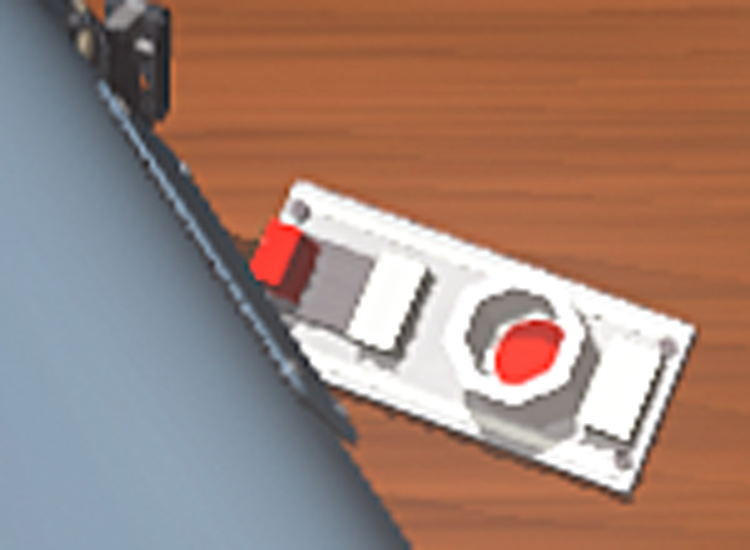

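Cup is mouth-up between the jaws; the lug at (280,252) in the crop has the gripper hovering just behind it. Lower the shut fingers behind the lug, then push.

Emit:
{"name": "drive_tool", "arguments": {
  "rows": [
    {"tx":0,"ty":0,"tz":0.15,"wx":0,"wy":0,"wz":0,"claw":0},
    {"tx":0,"ty":0,"tz":0.3,"wx":0,"wy":0,"wz":0,"claw":0},
    {"tx":0,"ty":0,"tz":0.45,"wx":0,"wy":0,"wz":0,"claw":0},
    {"tx":0,"ty":0.004,"tz":0.57,"wx":0,"wy":0,"wz":0,"claw":0},
    {"tx":0,"ty":0.004,"tz":0.63,"wx":0,"wy":0,"wz":0,"claw":0}
  ]
}}

```text
time_s: 16.33
tool_pos: [0.6121, 0.4068, 0.0471]
tcp_rot: [-2.583, -1.788, 0.004]
wrist_force: [-1.5, -0.1, 0.6]
opening: -0.0003
finger_force: 0.0
```

Emit:
{"name": "drive_tool", "arguments": {
  "rows": [
    {"tx":-0.02,"ty":0,"tz":0,"wx":0,"wy":0,"wz":0,"claw":0},
    {"tx":-0.05,"ty":0,"tz":0,"wx":0,"wy":0,"wz":0,"claw":0},
    {"tx":-0.08,"ty":0,"tz":0,"wx":0,"wy":0,"wz":0,"claw":0},
    {"tx":-0.11,"ty":0,"tz":0,"wx":0,"wy":0,"wz":0,"claw":0},
    {"tx":-0.14,"ty":0,"tz":0,"wx":0,"wy":0,"wz":0,"claw":0}
  ]
}}

```text
time_s: 16.75
tool_pos: [0.6064, 0.3878, 0.0518]
tcp_rot: [-2.583, -1.788, -0.005]
wrist_force: [1.4, 1.1, 1.5]
opening: -0.0002
finger_force: 1.1
```

```bash
cat >> h.py <<'E'
def fs():
    s=robot.sense(); f=np.radians(FAZ); X=np.array([np.cos(f),np.sin(f),0]);Y=np.array([-X[1],X[0],0]); d=s["tool_pos"]-FX
    print("fixture x,y",(d@X*1000).round(1),(d@Y*1000).round(1),"z",s["tool_pos"][2].round(4),"Fx,Fy",(s["wrist_force"]@X).round(1),(s["wrist_force"]@Y).round(1),"t",s["time_s"])
E
python3 -c "
from h import *
st();fs()"
```

```text
t 16.75 p [0.6064 0.3878 0.0518] az -20.62 tau -0.17 ytilt 0.1 F [1.4 1.1 1.5] open -0.0002 ff 1.1 q [0.57 0.67 0.2  1.1  0.   2.5 ]
fixture x,y 151.5 -2.8 z 0.0518 Fx,Fy 1.5 -0.9 t 16.75
```

Emit:
{"name": "drive_tool", "arguments": {
  "rows": [
    {"tx":-0.02,"ty":0,"tz":0,"wx":0,"wy":0,"wz":0,"claw":0},
    {"tx":-0.04,"ty":0,"tz":0,"wx":0,"wy":0,"wz":0,"claw":0},
    {"tx":-0.06,"ty":0,"tz":0,"wx":0,"wy":0,"wz":0,"claw":0},
    {"tx":-0.08,"ty":0,"tz":0,"wx":0,"wy":0,"wz":0,"claw":0},
    {"tx":-0.1,"ty":0,"tz":0,"wx":0,"wy":0,"wz":0,"claw":0}
  ]
}}

```text
time_s: 17.17
tool_pos: [0.6009, 0.374, 0.0507]
tcp_rot: [-2.583, -1.788, -0.003]
wrist_force: [1.7, 2.3, 3.9]
opening: 0.0
finger_force: 1.9
```

```bash
python3 -c "
from h import *
fs()"
```

```text
fixture x,y 136.7 -2.5 z 0.0507 Fx,Fy 2.8 -0.8 t 17.1667
```

Emit:
{"name": "drive_tool", "arguments": {
  "rows": [
    {"tx":-0.02,"ty":0,"tz":0,"wx":0,"wy":0,"wz":0,"claw":0},
    {"tx":-0.04,"ty":0,"tz":0,"wx":0,"wy":0,"wz":0,"claw":0},
    {"tx":-0.06,"ty":0,"tz":0,"wx":0,"wy":0,"wz":0,"claw":0},
    {"tx":-0.08,"ty":0,"tz":0,"wx":0,"wy":0,"wz":0,"claw":0},
    {"tx":-0.1,"ty":0,"tz":0,"wx":0,"wy":0,"wz":0,"claw":0}
  ]
}}

```text
time_s: 17.58
tool_pos: [0.5952, 0.3596, 0.0502]
tcp_rot: [-2.583, -1.788, -0.002]
wrist_force: [1.1, 3.4, 2.8]
opening: -0.0003
finger_force: 1.9
```

Emit:
{"name": "drive_tool", "arguments": {
  "rows": [
    {"tx":-0.007,"ty":0,"tz":0,"wx":0,"wy":0,"wz":0,"claw":0},
    {"tx":-0.014,"ty":0,"tz":0,"wx":0,"wy":0,"wz":0,"claw":0},
    {"tx":-0.02,"ty":0,"tz":0,"wx":0,"wy":0,"wz":0,"claw":0},
    {"tx":-0.027,"ty":0,"tz":0,"wx":0,"wy":0,"wz":0,"claw":0},
    {"tx":-0.033,"ty":0,"tz":0,"wx":0,"wy":0,"wz":0,"claw":0}
  ]
}}

```text
time_s: 18.0
tool_pos: [0.5937, 0.3556, 0.0502]
tcp_rot: [-2.582, -1.788, -0.003]
wrist_force: [2.2, 5.3, 1.2]
opening: 0.0
finger_force: 2.7
```

```bash
python3 -c "
from h import *
fs()"
```

```text
fixture x,y 116.9 -2.3 z 0.0502 Fx,Fy 5.8 -0.2 t 18.0
```

Emit:
{"name": "drive_tool", "arguments": {
  "rows": [
    {"tx":-0.006,"ty":0,"tz":0,"wx":0,"wy":0,"wz":0,"claw":0},
    {"tx":-0.012,"ty":0,"tz":0,"wx":0,"wy":0,"wz":0,"claw":0},
    {"tx":-0.018,"ty":0,"tz":0,"wx":0,"wy":0,"wz":0,"claw":0},
    {"tx":-0.022,"ty":0,"tz":0,"wx":0,"wy":0,"wz":0,"claw":0},
    {"tx":-0.025,"ty":0,"tz":0,"wx":0,"wy":0,"wz":0,"claw":0}
  ]
}}

```text
time_s: 18.42
tool_pos: [0.5928, 0.3534, 0.0503]
tcp_rot: [-2.581, -1.788, -0.006]
wrist_force: [4.1, 11.6, -1.2]
opening: -0.0001
finger_force: 6.0
```

```bash
python3 -c "
from h import *
fs()"
```

```text
fixture x,y 114.5 -2.3 z 0.0503 Fx,Fy 12.3 0.3 t 18.4167
```

Emit:
{"name": "drive_tool", "arguments": {
  "rows": [
    {"tx":-0.004,"ty":0,"tz":0,"wx":0,"wy":0,"wz":0,"claw":0},
    {"tx":-0.008,"ty":0,"tz":0,"wx":0,"wy":0,"wz":0,"claw":0},
    {"tx":-0.008,"ty":0,"tz":0,"wx":0,"wy":0,"wz":0,"claw":0},
    {"tx":-0.008,"ty":0,"tz":0,"wx":0,"wy":0,"wz":0,"claw":0},
    {"tx":-0.008,"ty":0,"tz":0,"wx":0,"wy":0,"wz":0,"claw":0}
  ]
}}

```text
time_s: 18.83
tool_pos: [0.5928, 0.3533, 0.0504]
tcp_rot: [-2.579, -1.789, -0.008]
wrist_force: [3.7, 14.3, -3.5]
opening: -0.0002
finger_force: 7.4
```

```bash
python3 -c "
from h import *
fs()"
```

```text
fixture x,y 114.4 -2.3 z 0.0504 Fx,Fy 14.7 1.6 t 18.8333
```

Stopped moving at 15 N, so it is snug. Back off, lift, and check.

Emit:
{"name": "drive_tool", "arguments": {
  "rows": [
    {"tx":0.02,"ty":0,"tz":0,"wx":0,"wy":0,"wz":0,"claw":0},
    {"tx":0.06,"ty":0,"tz":0,"wx":0,"wy":0,"wz":0,"claw":0},
    {"tx":0.12,"ty":0,"tz":0,"wx":0,"wy":0,"wz":0,"claw":0},
    {"tx":0.16,"ty":0,"tz":-0.1,"wx":0,"wy":0,"wz":0,"claw":0},
    {"tx":0.16,"ty":0,"tz":-0.35,"wx":0,"wy":0,"wz":0,"claw":0}
  ]
}}

```text
time_s: 19.25
tool_pos: [0.5978, 0.3724, 0.0974]
tcp_rot: [-2.582, -1.789, 0.014]
wrist_force: [-0.4, 0.2, -1.0]
opening: -0.0001
finger_force: 0.0
```

Emit:
{"name": "drive_tool", "arguments": {
  "rows": [
    {"tx":0,"ty":0,"tz":-0.25,"wx":0,"wy":0,"wz":0,"claw":0},
    {"tx":0,"ty":0,"tz":-0.5,"wx":0,"wy":0,"wz":0,"claw":0},
    {"tx":0,"ty":0,"tz":-0.75,"wx":0,"wy":0,"wz":0,"claw":0},
    {"tx":0,"ty":0,"tz":-0.9,"wx":0,"wy":0,"wz":0,"claw":0},
    {"tx":0,"ty":0,"tz":-0.9,"wx":0,"wy":0,"wz":0,"claw":0}
  ]
}}

```text
time_s: 19.67
tool_pos: [0.6017, 0.3739, 0.2438]
tcp_rot: [2.582, 1.788, 0.014]
wrist_force: [0.3, 0.6, -0.1]
opening: 0.0002
finger_force: 0.0
```

```bash
python3 -c "
from h import *
fs()
i=robot.read_camera('top')[:,:,::-1]; j=robot.read_camera('side')[:,:,::-1]
cv2.imwrite('pics/f.png',np.hstack([crop(i,150,160,133,150,3)[:450,:399],crop(j,210,140,100,113,4)[:450]]))
"
```

```text
fixture x,y 136.9 -3.3 z 0.2438 Fx,Fy 0.7 -0.1 t 19.6667
```

View pics/f.png

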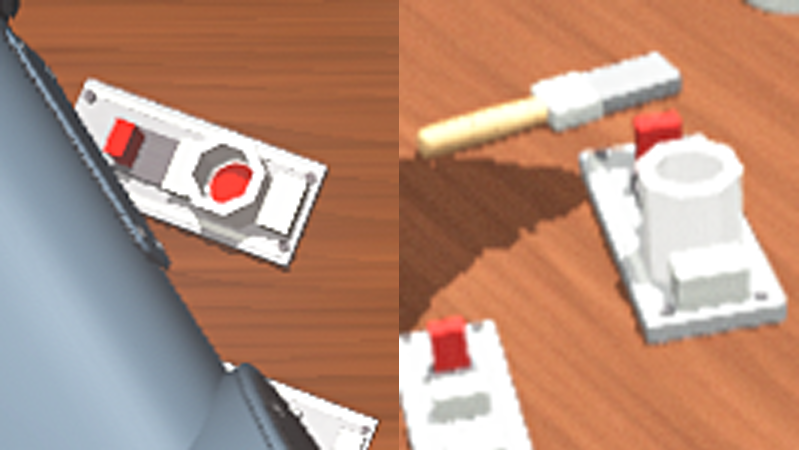

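The cup stands upright, mouth-up, with its flats against both jaws (top crop cup at (230,180), side crop at (690,210)); the brush and the rest of the scene are undisturbed. Handing in.

```bash
python3 -c "
from station import robot
print(robot.sign_off())"
```

```text
the job is handed in; nothing more can be done
None
```

The cup is mouth-up on the bed with its flats against both jaws: the sliding jaw stopped moving at about 15 N of push, and I handed the job in at about 20 s with the arm clear and, as far as the pictures show, no bystander moved.

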